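# Dock the vial tray, then unbolt the sagging guard gate and hold it ajar

### The job

Slide the loaded vial tray by its blue handle into the blue dock beside the guard until it is fully home, and let go of it. Then free the guard gate's sagging bolt: lift it by its red knob over the keeper's bent-up lip while drawing it back, swing the gate about 8 cm open towards you and finish while still gripping the red knob, holding the gate ajar and still against its closing spring with the bolt drawn, so that a colleague can load the stage. Keep the vials standing in the tray and leave the other things on the bench alone.

Things in the scene. Friction and masses are not known exactly. Their poses are not given: they have to be found in the camera images.
- guard: Low bench-top machine guard of aluminium posts and clear panels round a small black test stage; fixed, its pose on the bench varies. Origin at bench level in the middle of the keeper post (30 x 40 mm, 150 mm high, spanning y -27 to +13 mm). Its -x side faces the robot, +y runs along the closed gate towards the hinge post (at y 252 to 292 mm), -y has the blue tray dock. Behind the gate stands the stage, 190 mm high, nearest part at x 115 mm, y 115 to 165 mm.
- dock_home (a point): Point at bench level where the tray's origin lies when the tray is fully home in the blue dock; axes are the guard's; the tray goes in along +x with its own axes parallel to these. An end stop, 50 mm high, is 60 mm beyond. No floor: the tray slides on the bench.
- dock_mouth (a point): Mouth of the blue dock at bench level, on its centre line, 50 mm short of dock_home (-x); axes the guard's. From here two rails run along +x, 128 mm apart inside, walls 22 mm high; from 10 mm in, 4 mm thick lips overhang inwards 10 mm at 14 to 18 mm height, above the tray's base edges. Flared guides widen the way to about 142 mm at 18 mm before this point.
- tray: Loaded vial tray, loose, about 0.35 kg plus four 20 g vials. Origin on the underside; x points to the leading edge. Aluminium base 6 mm thick, x -85 to +60 mm, 120 mm wide in y; on it a white block 100 mm wide, x -30 to +60 mm, up to 24 mm high, with four square pockets at x -7 and +37 mm, y -22 and +22 mm. At x -75 mm stands the blue handle.
- tray_handle (a point): Middle of the top edge of the tray's blue upright handle: a plate 10 mm thick (tray x), 60 mm wide (tray y), rising from 6 to 62 mm above the bench, 75 mm behind the tray's origin. Gripped from above across its thickness; the nearest vials' sides are 58 mm from it. Pushed while pressed down, the tray binds on the bench: ease the handle up 3 to 5 mm while sliding.
- vial0: Glass vial with black cap, 20 mm across, 50 mm high, standing loose in a tray pocket 18 mm deep (top 56 mm above the bench). Origin at its underside, z up along it.
- vial1: Glass vial with green cap, 20 mm across, 50 mm high, standing loose in a tray pocket 18 mm deep (top 56 mm above the bench). Origin at its underside, z up along it.
- vial2: Glass vial with orange cap, 20 mm across, 50 mm high, standing loose in a tray pocket 18 mm deep (top 56 mm above the bench). Origin at its underside, z up along it.
- vial3: Glass vial with white cap, 20 mm across, 50 mm high, standing loose in a tray pocket 18 mm deep (top 56 mm above the bench). Origin at its underside, z up along it.
- gate (a joint): Hinge angle of the guard's gate, rad: 0 closed, grows as the gate swings towards the robot (clockwise seen from above), stop at 1.2. Gate 220 mm wide, 150 mm high, 20 mm thick, about 0.8 kg. A spring always pulls it shut: about 0.36 N m when shut, plus 0.9 N m per rad. 8 cm of opening at the free stile is 0.36 rad.
- gate_hinge (a point): Point on the gate's vertical hinge axis, 190 mm above the bench; fixed to the guard, axes the guard's.
- gate_edge (a point): Top corner of the gate's free end (yellow stile), mid-thickness, 220 mm from the hinge axis and 150 mm above the bench; moves with the gate, x is the gate's normal (away from the robot), y points to the hinge.
- bolt (a joint): Draw of the barrel bolt on top of the gate's top rail, m: 0 shot into the keeper, grows as the knob is drawn along the gate towards the hinge, stop at 0.045; friction about 2 N. Below a draw of 0.024 the keeper's cheeks keep the gate shut. It stays where it is left.
- bolt_head (a point): Centre of the end of the bolt, on its axis, 174 mm above the bench when sagged. The bolt is a steel rod 12 mm thick with a square brass head, 14 x 14 mm, reaching 7 mm to either side of this point along the rod and hanging to 16 mm below it.
- barrel (a joint): Lift of the loose barrel with bolt and knob (0.3 kg together), m: 0 sagged, stop at 0.016. While it is lifted less than about 0.010 the head catches behind the keeper's lip at a draw of about 0.004; it drops again when let go.
- keeper_lip (a point): Middle of the top edge of the keeper's yellow lip, bent up 167 mm above the bench across the bolt's way on the gate side of the head. The keeper stands on the post; its dark steel cheeks rise to 190 mm before and behind the head. Fixed to the guard.
- knob: Red upright knob of the bolt, a plain rod 16 mm thick and 55 mm high; origin on the bolt's axis, x and y as the gate's, z up. When shut it is 165 mm from the hinge axis. It may turn between the fingers. Barrel straps and uprights near it reach at most 20 mm above the origin when sagged.
- knob_top (a point): Centre of the red knob's top, 55 mm above the bolt's axis (229 mm above the bench when sagged).
- beaker: Bystander: clear glass beaker, 64 mm across, 85 mm high; loose, origin at its underside in the middle.
- reagent: Bystander: amber reagent bottle with blue cap, 64 mm across, 150 mm high; loose, origin at its underside in the middle.
- jar: Bystander: white jar with black lid, 56 mm across, 75 mm high; loose, origin at its underside in the middle.
- wrench: Bystander: steel wrench, 160 mm long, lying flat; loose, origin at its underside.
- tipbox: Bystander: green tip box with a clear lid, 120 x 85 x 60 mm; loose, origin at its underside in the middle.
Things that resemble listed ones, but are neither listed nor needed, are in the scene too. Leave any black or purple look-alike of the tray alone.

How it is judged (in metres and radians):
On the way, in this order (a step that is already met when the one before it is completed fails the run):
1. the tray is fully home in the dock, flat, vials standing, and released (x of tray in the frame of dock_home between -0.008 and 0.006 m and horizontal distance between tray and dock_home below 0.012 m and angle between the x axis of tray and the x axis of dock_home, either way round below 0.09 rad and height (world z) of tray below 0.004 m and angle between tray's own z axis and vertical below 0.05 rad and angle between each of vial0, vial1, vial2, vial3's own z axis and vertical below 0.2 rad and height (world z) of each of vial0, vial1, vial2, vial3 below 0.012 m and horizontal distance between each of vial0, vial1, vial2, vial3 and tray below 0.055 m and contact force between tray and the fingers below 0.1 N and value of joint bolt below 0.01 m), for 0.2 s.
2. the bolt, held by its knob, has been drawn clear of the keeper with the gate still shut (value of joint bolt above 0.022 m and value of joint gate below 0.08 rad and contact force between knob and the fingers above 1 N).
At the end, for the whole second after the job is handed in: Tray home in the dock (within 8 mm along it, 12 mm overall, 5 degrees, flat on the bench), released, all four vials standing in its pockets; gate still at 0.22 to 0.52 rad (about 5 to 11 cm open at the stile), bolt drawn at least 22 mm, the fingers pressing on the red knob with more than 2 N (x of tray in the frame of dock_home between -0.008 and 0.006 m and horizontal distance between tray and dock_home below 0.012 m and angle between the x axis of tray and the x axis of dock_home, either way round below 0.09 rad and height (world z) of tray below 0.004 m and angle between tray's own z axis and vertical below 0.05 rad and angle between each of vial0, vial1, vial2, vial3's own z axis and vertical below 0.2 rad and height (world z) of each of vial0, vial1, vial2, vial3 below 0.012 m and horizontal distance between each of vial0, vial1, vial2, vial3 and tray below 0.055 m and contact force between tray and the fingers below 0.1 N and value of joint gate between 0.22 and 0.52 rad and velocity of joint gate between -0.05 and 0.05 rad/s and value of joint bolt above 0.022 m and contact force between knob and the fingers above 2 N); the arm keeps its last pose, push and grip.
It fails at once if a bystander is disturbed (beaker, bottle, jar, wrench or green box moved over 25 mm) (distance of any of beaker, reagent, jar, wrench, tipbox from where it was at the start of the episode above 0.025 m).
It fails at once if a vial is tipped over or out of the tray (angle between any of vial0, vial1, vial2, vial3's own z axis and vertical above 0.6 rad).
It also fails if it takes over 62 s, if anything falls off the work surface, if the arm or the gripper's body presses on something with over 40 N, if the wrist force passes 120 N, or if a joint passes its speed limit or range.

### The arm

A 6-joint arm with a two-finger parallel gripper is mounted at the origin on the work surface. World frame = base frame: x ahead of the robot, y to its left, z up, the work surface at z = 0. Lengths are in mm, angles in rad, forces in N, time in s.
With the tool pointing down it reaches from about 350 to 875 mm from the base axis. Payload 4.2 kg.
Tool frame: the origin (TCP) lies midway between the tips of the shut fingers; the grasp point (between the pads) lies 19 mm behind it; z points along the fingers, y is the direction in which the jaws open and shut (so a half turn about z gives the same grasp; the last joint's range is limited). The gripper opens to 85 mm and grips with 20 to 120 N. Pads are 22 mm wide; open, the fingers measure 114 mm over their backs; the gripper's body (76 mm by 85 mm) begins 54 mm behind the grasp point. The pads swing forward as they close: fully open they stand 13 mm farther back than shut.
Start: joints at [-0.843, 0.385, 0.008, 0, -1.194, -0.259], TCP at [282.396, -557.541, 231.312] pointing down, gripper open.
Joint ranges: [-3.14, 3.14], [-1.21, 2.06], [-1.07, 1.41], [-3.16, 2.05], [-2.99, -0.16], [-3.1, 3.1]. Speed limits (rad/s): [2.79, 2.79, 3.14, 3.14, 3.14, 3.14].

### API

Orientations are given as a unit quaternion [x, y, z, w].
In Python, from bench import arm gives the robot as it stands.
- The arm moves only by the tool send_rows, never from a script. Its arguments are lists of equal length, an entry for each row: "translation": the shift along the tool's x, y, z in mm, a list of three; "dr": the turn, a rotation vector about the tool's x, y, z in degrees, a list of three; "grip": the finger opening in mm, from 0 to 85.4. In form: {"translation": [[dx, dy, dz], ...], "dr": [[ax, ay, az], ...], "grip": [grip, ...]}. A call has exactly 5 rows; each row shifts and turns the commanded pose from where the row before left it, along the tool's axes as they then stand; what a row does not reach is not made up. A row lasts 1/8 s, in which the tool goes at most 62.5 mm and 10.7 degrees, less where a joint would pass 70% of its speed; a pose out of reach is approached as far as the arm can. A call with a gripper value outside its range is refused whole. The fingers move at their own pace and stop on an object; the grip force is fixed at half the most. Time passes only in rows, so rows that do not move let the fingers close, or fill a call up. It gives the time, the measured TCP pose, the force and the opening at its end, in the units of the state.
- arm.read_state(): the state, without advancing time (a new reading comes with each control period).
- arm.get_image(name): name is "scene" or "top" or "wrist"; returns the picture (384x512x3 uint8, red, green, blue); there is no depth.
- arm.camera_info(name): a dict with "fx", "fy", "cx", "cy" (pixels), "cam_to_world" (4x4, takes a point from camera to world coordinates). Camera axes: x right, y down, z forward; pixel columns grow to the right and rows downward; lengths in mm; the calibration is good to about 2 mm. The wrist camera is an equidistant fisheye: a pixel r from the principal point sees the ray r / f radians off the axis. A picture is of the moment at which its call begins: read the wrist's pose just before it. camera_info takes no time and is no camera call; for the wrist camera it gives the pose at the moment of the call.
- arm.job_done(): hands the job in, once; it reports no verdict.
Trained networks look in the newest picture that a camera, given by its name, has taken for a name from the list of things; names that differ only in an ending like _2 or _b are one class to them, and where a whole thing is asked for, a point or a joint stands for the part that bears it (a point fixed in the world has none). Each returns a list of dicts, best first, with "confidence" (0 to 1); they miss things now and then, are a little off and sometimes report something else, mostly with a low value. They report only what shows in the picture. A call takes as long as a camera call. They do not tell look-alikes from the thing itself.
- arm.search_frame(thing, camera): "xyz" ([x, y, z] in mm, in world coordinates, good to about 4 mm: the middle of the surface that is visible of it).
- arm.place_of(thing, camera): "xyz" ([x, y, z] in mm, in world coordinates, good to about 4 mm: a listed point, or the origin of a listed thing).
The state is a dict: "clock": time; "joints": joint angles; "joint_vel": joint speeds; "joint_efforts": joint torques, N m; "position": TCP position; "ee_rot": TCP orientation; "contact_force": force on the tool from outside, world axes, zero at the start; "wrist_torque": the same for the moment, N m; "gripper_width": finger opening in mm.
Only numpy, scipy, OpenCV 4.12 (cv2) and the standard library are available. Lean on these libraries where they do the work, as an engineer would, in place of code of your own. Each camera call takes 0.05 s, during which the arm holds its last target.

## Working session

There is one attempt and no reset: what is moved stays moved. The work goes in short steps, Python scripts to look and compute and a tool call to move; the robot and the scene stay as the last step left them, time stands still between calls to the robot, and variables do not carry over. Pictures are saved under pics/ and viewed, and the job is handed in when it is done.

Besides the shell and the picture viewer there is one more tool, called after ">>>" as a command line: name --argument value ..., lists and objects as JSON in quotes. send_rows: Moves the arm, as the interface text tells. Its arguments: {"type":"object","properties":{"translation":{"type":"array"},"dr":{"type":"array"},"grip":{"type":"array"}},"required":["translation","dr","grip"]}

```bash
mkdir -p pics; ls; python3 - <<'E'
from bench import arm
import cv2
s=arm.read_state();print(s)
for c in ['scene','top']:
    im=arm.get_image(c);cv2.imwrite(f'pics/{c}0.png',im[:,:,::-1])
    i=arm.camera_info(c);print(c,i)
    for t in ['tray','tray_handle','dock_home','dock_mouth','gate_hinge','gate_edge','keeper_lip','knob','knob_top','guard','bolt_head']:
        try:
            print(t,[(round(d['confidence'],2),[round(v) for v in d['xyz']]) for d in arm.place_of(t,c)])
        except Exception as e: print(t,e)
print(arm.read_state()['clock'])
E
```

```text
pics
{'clock': 0.0, 'joints': array([-8.43380343e-01,  3.85562817e-01,  6.63639237e-03, -4.96614691e-04,
       -1.19399667e+00, -2.58644693e-01]), 'joint_vel': array([ 0.00090614,  0.00012642, -0.00027599, -0.00049202, -0.0012406 ,
       -0.00025054]), 'joint_efforts': array([ 7.57969747e-05, -3.92287123e+01,  1.88408875e+01,  4.18623269e+00,
       -4.57363960e-03, -4.93199508e-06]), 'position': array([ 282.15030984, -557.0399695 ,  230.22229062]), 'ee_rot': array([-2.32156230e-01,  9.72677902e-01,  1.04596912e-03, -2.99992304e-04]), 'contact_force': array([0.2971564 , 0.32399044, 0.07781919]), 'wrist_torque': array([0.026424  , 0.05335663, 0.01021888]), 'gripper_width': 85.56612968160672}
scene {'fx': 417.56715953930063, 'fy': 417.56715953930063, 'cx': 253.12934286578349, 'cy': 190.09698464857127, 'cam_to_world': array([[ 6.51628885e-01,  4.90545268e-01, -5.78571635e-01,
         1.17945880e+03],
       [ 7.58424212e-01, -4.08136975e-01,  5.08150493e-01,
        -6.69339678e+02],
       [ 1.31343429e-02, -7.69928276e-01, -6.37995250e-01,
         1.00543536e+03],
       [ 0.00000
[... 961 characters left out ...]
90193501e-01,
         1.78124115e+03],
       [ 0.00000000e+00,  0.00000000e+00,  0.00000000e+00,
         1.00000000e+00]])}
tray [(0.93, [411, 22, 0]), (0.92, [305, -500, 1]), (0.63, [473, -341, 0])]
tray_handle [(0.84, [397, -324, 66]), (0.72, [254, -548, 62]), (0.71, [431, 97, 62]), (0.58, [205, -254, 62])]
dock_home []
dock_mouth []
gate_hinge [(0.71, [624, 216, 190]), (0.57, [591, 419, -2])]
gate_edge [(0.65, [638, -2, 154])]
keeper_lip [(0.56, [638, -28, 169]), (0.54, [341, 328, 2]), (0.53, [676, -359, 1]), (0.38, [638, 52, 229])]
knob [(0.4, [634, 53, 170])]
knob_top [(0.5, [637, 56, 229]), (0.21, [490, 437, 1])]
guard [(0.95, [642, -32, -1])]
bolt_head [(0.66, [643, -37, 175])]
1.2
```

View pics/scene0.png

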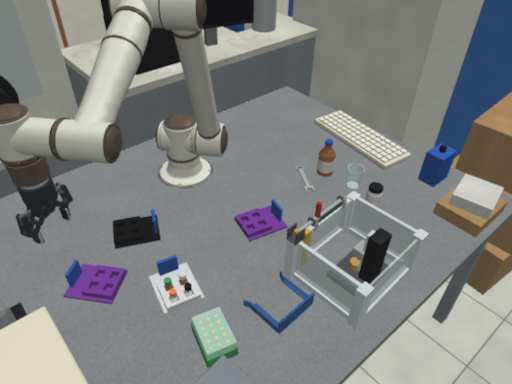

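View pics/top0.png

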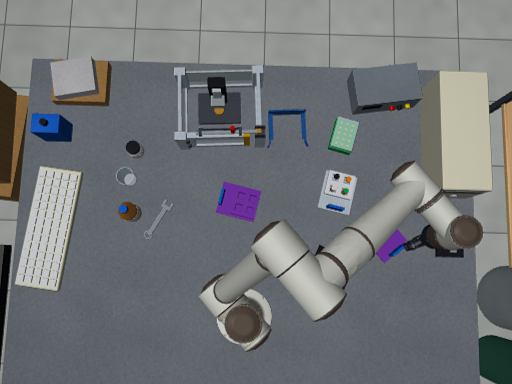

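The top view shows the white loaded tray at (337,190) with its handle at (335,207). The dock is the blue U at (287,125), the guard is at (220,105), and the red knob at (233,128). Next I'll measure the dock, guard and tray edges.

```bash
cat > h.py <<'E'
from bench import arm
import cv2,numpy as np
def ray(c,uv,z):
    i=arm.camera_info(c);T=i['cam_to_world']
    d=T[:3,:3]@np.array([(uv[0]-i['cx'])/i['fx'],(uv[1]-i['cy'])/i['fy'],1]);o=T[:3,3]
    return (o+d*(z-o[2])/d[2])[:2]
E
python3 - <<'E'
from h import *
im=cv2.imread('pics/top0.png')
cv2.imwrite('pics/dock1.png',cv2.resize(im[95:215,220:370],None,fx=5,fy=5,interpolation=cv2.INTER_CUBIC))
im=cv2.imread('pics/scene0.png')
cv2.imwrite('pics/dock2.png',cv2.resize(im[185:335,230:430],None,fx=4,fy=4,interpolation=cv2.INTER_CUBIC))
for t in ['dock_home','dock_mouth','vial0','vial1','vial2','vial3','tipbox','wrench','jar','beaker','reagent']:
  for c in ['top']:
    arm.get_image(c)
    print(t,c,[(round(d['confidence'],2),[round(v) for v in d['xyz']]) for d in arm.place_of(t,c)])
E
```

```text
dock_home top [(0.36, [638, -26, 170])]
dock_mouth top []
vial0 top [(0.6, [515, -327, 7]), (0.58, [458, -358, 5]), (0.49, [501, -369, 4]), (0.39, [469, -316, 6]), (0.21, [638, -29, 171])]
vial1 top [(0.62, [470, -317, 5]), (0.6, [502, -370, 2]), (0.52, [454, -361, 7]), (0.35, [516, -328, 7])]
vial2 top [(0.59, [516, -325, 4]), (0.54, [502, -370, 1]), (0.48, [466, -318, 6]), (0.39, [456, -357, 7])]
vial3 top [(0.53, [470, -340, 2]), (0.51, [503, -369, 3]), (0.5, [514, -328, 6]), (0.39, [467, -318, 5]), (0.37, [456, -359, 8])]
tipbox top [(0.88, [673, -357, 3])]
wrench top [(0.61, [339, 330, 2])]
jar top [(0.58, [594, 420, -1])]
beaker top [(0.64, [488, 438, 0])]
reagent top [(0.75, [637, -30, 1]), (0.63, [363, 419, 2])]
```

View pics/dock1.png

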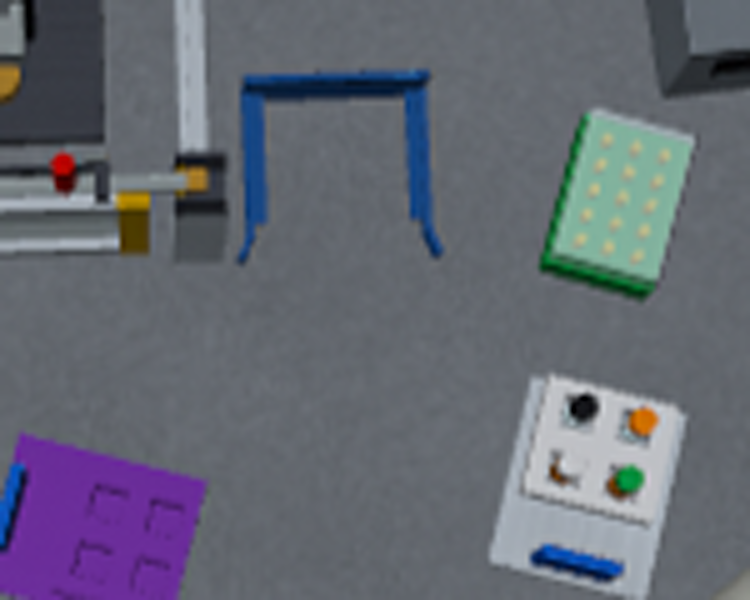

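View pics/dock2.png

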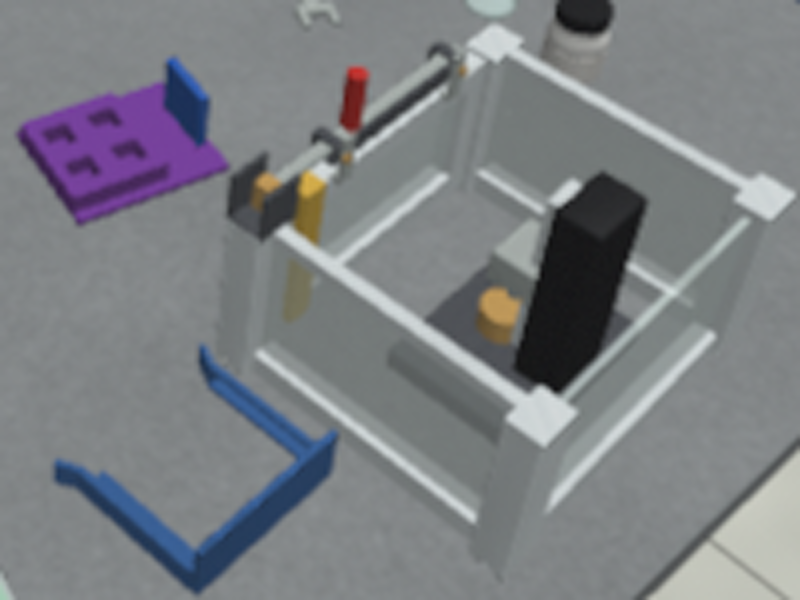

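```bash
python3 - <<'E'
from h import *
P=lambda x,y,z:ray('top',(220+x/5,95+y/5),z)   # crop -> note half pixel negligible
def S(x,y,z): return ray('scene',(230+x/4,185+y/4),z)
for n,p in dict(lipL=P(267,222,18),lipR=P(411,218,18),inL=P(264,96,18),inR=P(406,94,18),gL=P(241,262,22),gR=P(437,257,22),stopL=P(243,74,50),stopR=P(430,70,50),
  sgL=S(204,347,22),sgR=S(58,462,22), sstopL=S(336,435,50), sstopR=S(197,570,50),slipR=S(100,478,22),
  hA=P(537,550,62),hB=P(622,572,62),tA=P(490,560,6),tB=P(640,597,6), kt=P(64,155,229),skt=S(357,72,229)).items(): print(n,p.round())
E
```

```text
lipL [649. -95.]
lipR [ 655. -203.]
inL [747. -90.]
inR [ 752. -198.]
gL [617. -76.]
gR [ 625. -223.]
stopL [753. -73.]
stopR [ 761. -213.]
sgL [631. -71.]
sgR [ 639. -220.]
sstopL [762. -72.]
sstopR [ 776. -217.]
slipR [ 668. -206.]
hA [ 400. -293.]
hB [ 386. -354.]
tA [ 399. -267.]
tB [ 374. -378.]
kt [636.  51.]
skt [638.  55.]
```

```bash
cat >> h.py <<'E'
from scipy.spatial.transform import Rotation as R
def plan(target,yaw,n,pos=None,yaw0=None,grip=40):
    """tool kept vertical; yaw = world direction of tool y (deg). prints n rows"""
    s=arm.read_state()
    m=R.from_quat(s['ee_rot']).as_matrix()
    p=np.array(s['position'] if pos is None else pos,float)
    y0=np.degrees(np.arctan2(m[1,1],m[0,1])) if yaw0 is None else yaw0
    dy=(yaw-y0+180)%360-180
    for k in range(n):
        a=np.radians(y0+dy*k/n)
        y=np.array([np.cos(a),np.sin(a),0]);z=np.array([0,0,-1.]);x=np.cross(y,z)
        d=(np.array(target)-p)/n
        print([round(float(v),1) for v in (d@x,d@y,d@z)],[0,0,round(-dy/n,2)])
    print('tilt',m[:,2].round(3),'yaw0',round(y0,1),'pos',p.round(1))
E
python3 -c "
from h import *
plan([398,-323,150],167.2,5)"
```

```text
[-41.8, 31.4, 16.3] [0, 0, np.float64(-10.07)]
[-46.7, 23.6, 16.3] [0, 0, np.float64(-10.07)]
[-50.1, 15.1, 16.3] [0, 0, np.float64(-10.07)]
[-51.9, 6.1, 16.3] [0, 0, np.float64(-10.07)]
[-52.2, -3.1, 16.3] [0, 0, np.float64(-10.07)]
tilt [-0.  0. -1.] yaw0 116.9 pos [ 282.4 -557.5  231.3]
```

>>> send_rows --translation '[[-42, 31, 16], [-47, 24, 16], [-50, 15, 16], [-52, 6, 16], [-52, -3, 16]]' --dr '[[0, 0, -10], [0, 0, -10], [0, 0, -10], [0, 0, -10], [0, 0, -10]]' --grip '[45, 45, 45, 45, 45]'

```text
clock: 2.92
position: [399.7, -321.9, 151.2]
ee_rot: [-0.624, 0.782, -0.001, 0.0]
contact_force: [1.1, -0.5, 0.7]
gripper_width: 44.9
```

```bash
python3 - <<'E'
from h import *
s=arm.read_state();print(s['position'],s['joints'].round(2),s['gripper_width'])
for c in ['wrist']:
    cv2.imwrite('pics/w1.png',arm.get_image(c)[:,:,::-1])
    for t in ['tray','tray_handle','dock_home','dock_mouth']:
        print(t,[(round(d['confidence'],2),[round(v) for v in d['xyz']]) for d in arm.place_of(t,c)])
E
```

```text
[ 399.6528311  -321.92043999  151.21406377] [-0.36  0.27 -0.38  0.   -0.92  0.14] 44.946562909524154
tray [(0.7, [472, -336, 2]), (0.6, [172, -329, -5])]
tray_handle [(0.95, [400, -319, 57]), (0.88, [210, -256, 65])]
dock_home []
dock_mouth []
```

View pics/w1.png

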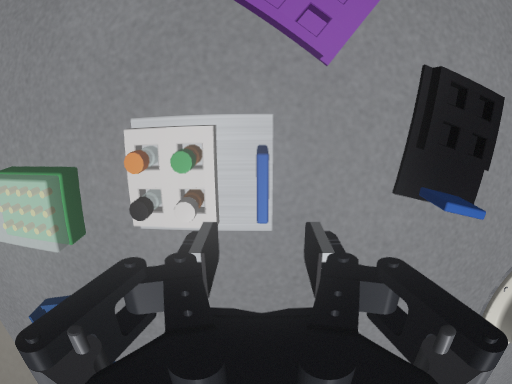

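The handle at (262,185) is parallel to the jaws and midway between the fingers. I'll go down and grip it.

>>> send_rows --translation '[[0, 0, 30], [0, 0, 30], [0, 0, 30], [0, 0, 20], [0, 0, 12]]' --dr '[[0, 0, 0], [0, 0, 0], [0, 0, 0], [0, 0, 0], [0, 0, 0]]' --grip '[45, 45, 45, 45, 45]'

```text
clock: 3.8
position: [398.4, -324.4, 28.6]
ee_rot: [-0.621, 0.784, 0.0, -0.0]
contact_force: [-0.4, 0.6, 0.1]
gripper_width: 45.3
```

>>> send_rows --translation '[[0, 0, 0], [0, 0, 0], [0, 0, 0], [0, 0, 0], [0, 0, 0]]' --dr '[[0, 0, 0], [0, 0, 0], [0, 0, 0], [0, 0, 0], [0, 0, 0]]' --grip '[40, 25, 10, 5, 5]'

```text
clock: 4.42
position: [399.1, -323.5, 30.3]
ee_rot: [-0.622, 0.783, -0.0, 0.0]
contact_force: [-2.9, 0.6, 6.1]
gripper_width: 9.0
```

```bash
python3 - <<'E'
from h import *
s=arm.read_state();print(s['position'],s['gripper_width'],s['contact_force'])
for c in ['wrist']:
    cv2.imwrite('pics/w2.png',arm.get_image(c)[:,:,::-1])
plan([520,-190,33],183.3,10)
E
```

```text
[ 399.07538252 -323.45337263   30.28601432] 9.010568064520811 [-2.8876877   0.62787045  6.12584027]
[-15.7, -8.8, -0.3] [0, 0, np.float64(-1.64)]
[-15.5, -9.2, -0.3] [0, 0, np.float64(-1.64)]
[-15.2, -9.6, -0.3] [0, 0, np.float64(-1.64)]
[-14.9, -10.1, -0.3] [0, 0, np.float64(-1.64)]
[-14.6, -10.5, -0.3] [0, 0, np.float64(-1.64)]
[-14.3, -10.9, -0.3] [0, 0, np.float64(-1.64)]
[-14.0, -11.3, -0.3] [0, 0, np.float64(-1.64)]
[-13.7, -11.7, -0.3] [0, 0, np.float64(-1.64)]
[-13.3, -12.1, -0.3] [0, 0, np.float64(-1.64)]
[-13.0, -12.5, -0.3] [0, 0, np.float64(-1.64)]
tilt [ 0.001 -0.001 -1.   ] yaw0 166.9 pos [ 399.1 -323.5   30.3]
```

View pics/w2.png

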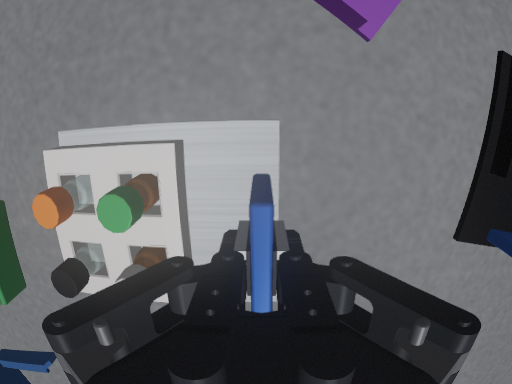

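```bash
python3 -c "
from h import *
plan([456,-159,34],183.3,10)"
```

```text
[-17.3, -1.8, -0.4] [0, 0, np.float64(-1.64)]
[-17.2, -2.3, -0.4] [0, 0, np.float64(-1.64)]
[-17.2, -2.8, -0.4] [0, 0, np.float64(-1.64)]
[-17.1, -3.3, -0.4] [0, 0, np.float64(-1.64)]
[-17.0, -3.8, -0.4] [0, 0, np.float64(-1.64)]
[-16.9, -4.3, -0.4] [0, 0, np.float64(-1.64)]
[-16.7, -4.7, -0.4] [0, 0, np.float64(-1.64)]
[-16.6, -5.2, -0.4] [0, 0, np.float64(-1.64)]
[-16.4, -5.7, -0.4] [0, 0, np.float64(-1.64)]
[-16.3, -6.2, -0.4] [0, 0, np.float64(-1.64)]
tilt [ 0.001 -0.001 -1.   ] yaw0 166.9 pos [ 399.1 -323.5   30.3]
```

>>> send_rows --translation '[[0, 0, -2], [0, 0, -2], [-6, -1, -1], [-12, -2, 0], [-17, -3, 0]]' --dr '[[0, 0, 0], [0, 0, 0], [0, 0, -1], [0, 0, -1.5], [0, 0, -2]]' --grip '[5, 5, 5, 5, 5]'

```text
clock: 5.1
position: [412.0, -289.3, 34.1]
ee_rot: [-0.653, 0.758, 0.0, -0.0]
contact_force: [0.5, 0.4, -4.1]
gripper_width: 9.4
```

>>> send_rows --translation '[[-18, -3, 0], [-18, -4, 0], [-18, -4, 0], [-18, -5, 0], [-18, -5, 0]]' --dr '[[0, 0, -2], [0, 0, -2], [0, 0, -2], [0, 0, -2], [0, 0, -2]]' --grip '[5, 5, 5, 5, 5]'

```text
clock: 5.72
position: [440.4, -200.5, 34.3]
ee_rot: [0.717, -0.697, 0.0, -0.0]
contact_force: [0.9, -0.1, -4.3]
gripper_width: 9.0
```

>>> send_rows --translation '[[-17, -5, 0], [-13, -4, 0], [-8, -2, 0], [-4, -1, 0], [0, 0, 0]]' --dr '[[0, 0, -1.5], [0, 0, 0], [0, 0, 0], [0, 0, 0], [0, 0, 0]]' --grip '[5, 5, 5, 5, 5]'

```text
clock: 6.35
position: [450.3, -159.7, 34.3]
ee_rot: [0.725, -0.689, -0.0, 0.0]
contact_force: [-0.6, -0.1, -4.8]
gripper_width: 8.9
```

```bash
python3 - <<'E'
from h import *
s=arm.read_state();print(s['position'],s['gripper_width'],s['contact_force'])
plan([456,-159,34],183.3,1)
for c in ['wrist','top','scene']:
    cv2.imwrite(f'pics/{c}3.png',arm.get_image(c)[:,:,::-1])
    for t in ['tray','tray_handle','dock_home','dock_mouth']:
        print(c,t,[(round(d['confidence'],2),[round(v) for v in d['xyz']]) for d in arm.place_of(t,c)])
im=cv2.imread('pics/top3.png')
cv2.imwrite('pics/top3c.png',cv2.resize(im[95:215,220:370],None,fx=5,fy=5,interpolation=cv2.INTER_CUBIC))
E
```

```text
[ 450.28977841 -159.66173581   34.31590969] 8.854969252646736 [-0.60247754 -0.10293569 -4.81195815]
[-0.4, -5.7, 0.3] [0, 0, np.float64(-0.44)]
tilt [-0.  0. -1.] yaw0 -177.1 pos [ 450.3 -159.7   34.3]
wrist tray [(0.72, [525, -153, 5])]
wrist tray_handle [(0.68, [452, -156, 63]), (0.68, [516, -180, 13])]
wrist dock_home []
wrist dock_mouth [(0.38, [641, -30, -1])]
top tray [(0.96, [306, -500, -1]), (0.76, [178, -324, 0]), (0.67, [523, -159, 5]), (0.55, [410, 24, 1])]
top tray_handle [(0.86, [202, -254, 64]), (0.86, [428, 93, 61]), (0.8, [446, -158, 66]), (0.63, [365, 420, 1]), (0.59, [248, -548, 59]), (0.39, [642, -33, 176])]
top dock_home []
top dock_mouth [(0.16, [673, -354, 1])]
scene tray [(0.89, [415, 21, 2]), (0.73, [523, -155, 6]), (0.62, [639, 55, 228]), (0.58, [175, -321, 4]), (0.56, [305, -500, -1]), (0.17, [516, -135, 8])]
scene tray_handle [(0.9, [449, -160, 62]), (0.89, [208, -257, 63]), (0.88, [430, 92, 66]), (0.41, [622, 216, 190])]
scene dock_home [(0.8, [692, -143, -3])]
scene dock_mouth [(0.21, [523, -153, 6])]
```

View pics/wrist3.png

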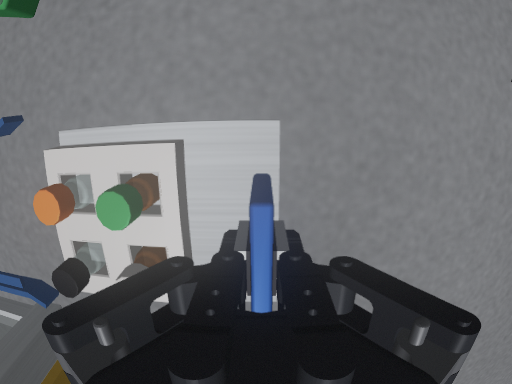

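View pics/top3c.png

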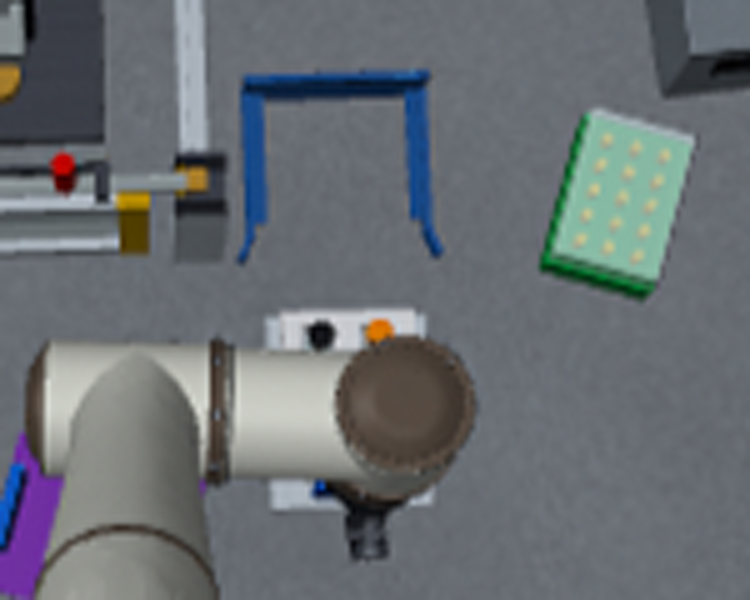

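View pics/scene3.png

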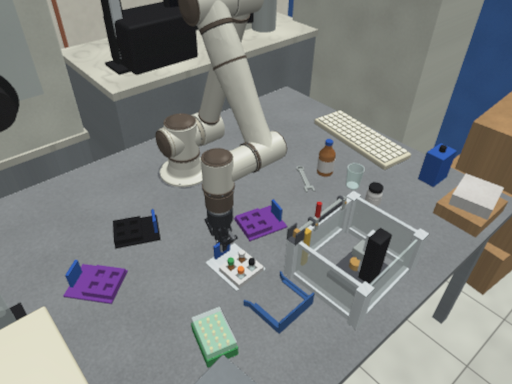

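```bash
python3 - <<'E'
from h import *
P=lambda x,y,z:ray('top',(220+x/5,95+y/5),z)
im=cv2.imread('pics/top3.png');
cv2.imwrite('pics/t3d.png',cv2.resize(im[105:205,260:320],None,fx=10,fy=6,interpolation=cv2.INTER_CUBIC))
a,b=P(265,318,6),P(425,313,6);print(a,b,(a+b)/2)
m1=(P(267,222,18)+P(411,218,18))/2;m2=(P(264,96,18)+P(406,94,18))/2
u=(m2-m1)/np.linalg.norm(m2-m1);print(m1,m2,u)
n=np.array([-u[1],u[0]]); print('lat front',((a+b)/2-m1)@n)
E
```

```text
[577.80153365 -95.23942768] [ 585.08777171 -215.99302053] [ 581.44465268 -155.6162241 ]
[ 652.13512281 -148.97212221] [ 749.46820802 -144.35110462] [0.9988749  0.04742291]
lat front -3.284278573590353
```

View pics/t3d.png

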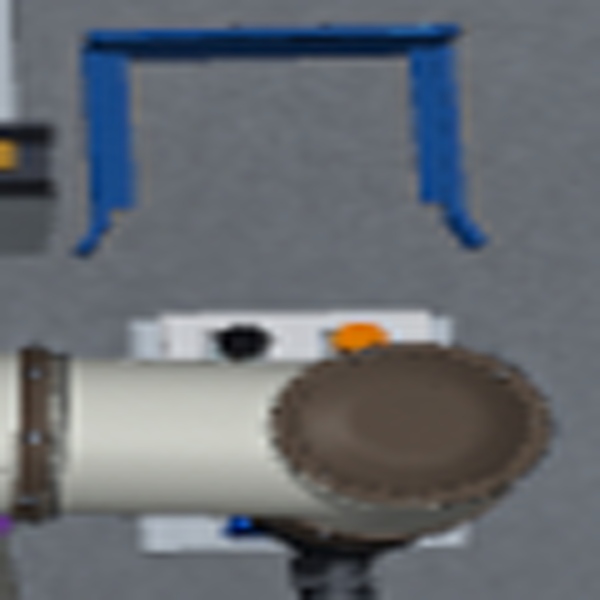

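>>> send_rows --translation '[[-1, -4, 0], [-1, -8, 0], [-1, -10, 0], [-0.5, -10, 0], [0, -8, 0]]' --dr '[[0, 0, 0], [0, 0, 0], [0, 0, -0.2], [0, 0, 0], [0, 0, 0]]' --grip '[5, 5, 5, 5, 5]'

```text
clock: 7.72
position: [491.1, -154.0, 34.3]
ee_rot: [0.726, -0.688, 0.0, -0.0]
contact_force: [-0.4, -0.5, -4.3]
gripper_width: 9.4
```

```bash
python3 - <<'E'
from h import *
im=arm.get_image('top')[:,:,::-1];cv2.imwrite('pics/t4d.png',cv2.resize(im[105:205,260:320],None,fx=10,fy=6,interpolation=cv2.INTER_CUBIC))
im=arm.get_image('scene')[:,:,::-1];cv2.imwrite('pics/s4d.png',cv2.resize(im[220:340,190:350],None,fx=5,fy=5,interpolation=cv2.INTER_CUBIC))
E
```

```text
(no output)
```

View pics/t4d.png

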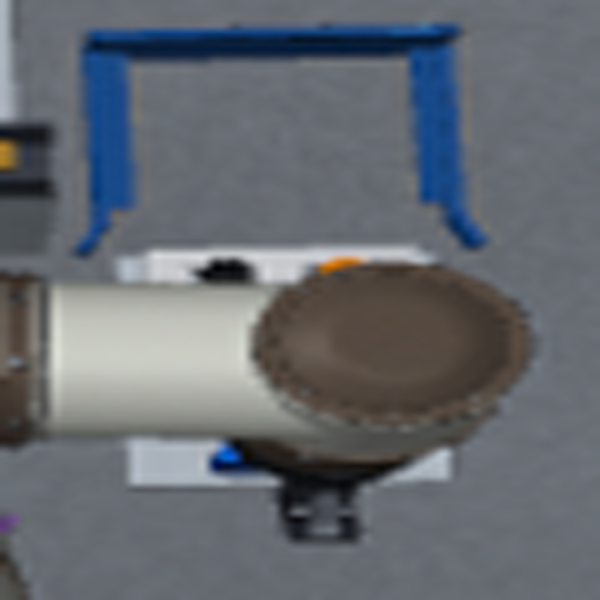

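View pics/s4d.png

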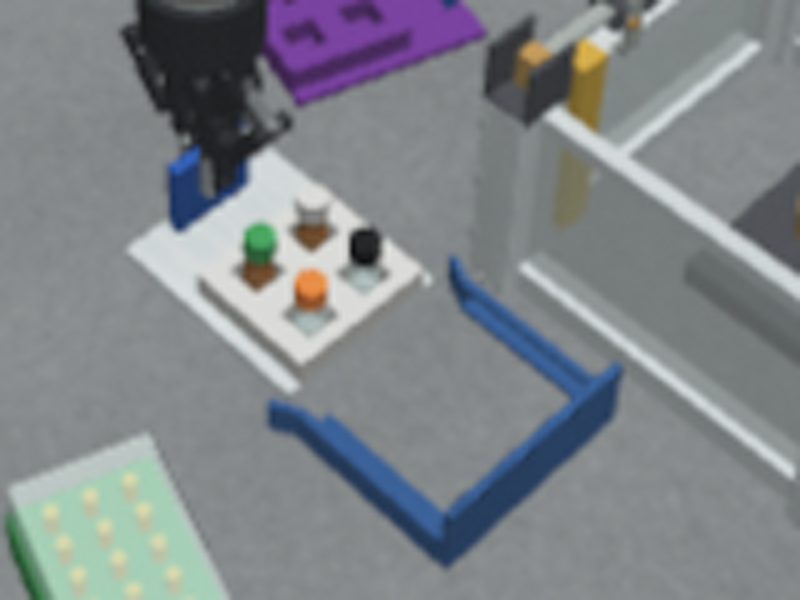

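Tray and dock centre lines agree to about 1 mm. Sliding in.

>>> send_rows --translation '[[0, -5, 0], [0, -8, 0], [0, -8, 0], [0, -8, 0], [0, -8, 0]]' --dr '[[0, 0, 0], [0, 0, 0], [0, 0, 0], [0, 0, 0], [0, 0, 0]]' --grip '[5, 5, 5, 5, 5]'

```text
clock: 8.45
position: [527.6, -152.1, 34.2]
ee_rot: [0.726, -0.688, -0.0, 0.0]
contact_force: [1.0, 1.0, -3.1]
gripper_width: 9.0
```

>>> send_rows --translation '[[0, -8, 0], [0, -8, 0], [0, -8, 0], [0, -8, 0], [0, -8, 0]]' --dr '[[0, 0, 0], [0, 0, 0], [0, 0, 0], [0, 0, 0], [0, 0, 0]]' --grip '[5, 5, 5, 5, 5]'

```text
clock: 9.07
position: [567.5, -150.0, 34.3]
ee_rot: [0.726, -0.688, -0.0, 0.0]
contact_force: [-0.6, -0.2, -3.2]
gripper_width: 9.0
```

```bash
python3 - <<'E'
from h import *
im=arm.get_image('scene')[:,:,::-1];cv2.imwrite('pics/s5d.png',cv2.resize(im[220:340,190:350],None,fx=5,fy=5,interpolation=cv2.INTER_CUBIC))
plan([600,-147,34],183.2,1)
E
```

```text
[-1.3, -31.2, 0.4] [0, 0, np.float64(-0.1)]
tilt [ 0.002 -0.    -1.   ] yaw0 -176.9 pos [ 568.9 -150.    34.4]
```

View pics/s5d.png

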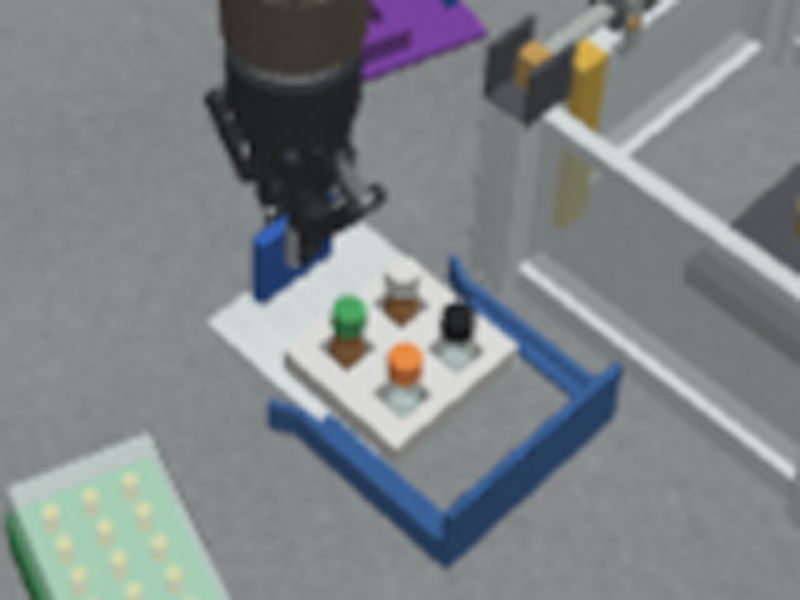

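The tray is in the rails with all the vials standing. Continuing.

>>> send_rows --translation '[[0, -8, 0], [0, -8, 0], [0, -8, 0], [0, -6, 0], [0, -5, 0]]' --dr '[[0, 0, 0], [0, 0, 0], [0, 0, 0], [0, 0, 0], [0, 0, 0]]' --grip '[5, 5, 5, 5, 5]'

```text
clock: 9.75
position: [602.3, -148.1, 34.2]
ee_rot: [0.726, -0.688, -0.0, 0.0]
contact_force: [-0.2, -1.1, -4.1]
gripper_width: 9.4
```

>>> send_rows --translation '[[0, -3, 0], [0, -2, 0], [0, -2, 0], [0, -2, 0], [0, -1, 0]]' --dr '[[0, 0, 0], [0, 0, 0], [0, 0, 0], [0, 0, 0], [0, 0, 0]]' --grip '[5, 5, 5, 5, 5]'

```text
clock: 10.38
position: [612.1, -147.7, 34.4]
ee_rot: [0.726, -0.688, 0.0, -0.0]
contact_force: [-0.4, 0.3, -4.2]
gripper_width: 9.4
```

```bash
python3 - <<'E'
from h import *
im=arm.get_image('scene')[:,:,::-1];cv2.imwrite('pics/s6d.png',cv2.resize(im[220:340,190:350],None,fx=5,fy=5,interpolation=cv2.INTER_CUBIC))
print(arm.read_state()['contact_force'])
E
```

```text
[-0.55108847 -0.51041227 -4.22716832]
```

View pics/s6d.png

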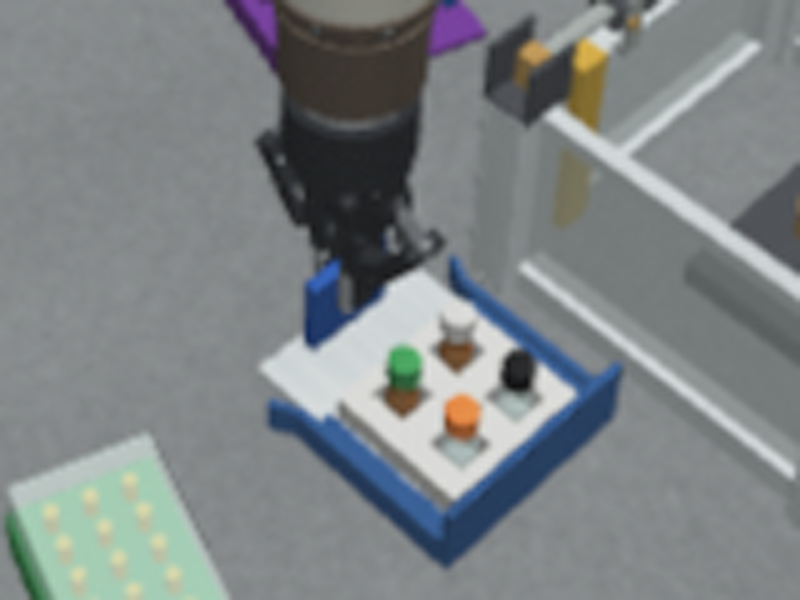

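Not touching the stop yet. I'll creep on until there's contact force.

>>> send_rows --translation '[[0, -2, 0], [0, -1, 0], [0, -1, 0], [0, -1, 0], [0, 0, 0]]' --dr '[[0, 0, 0], [0, 0, 0], [0, 0, 0], [0, 0, 0], [0, 0, 0]]' --grip '[5, 5, 5, 5, 5]'

```text
clock: 11.05
position: [617.0, -147.4, 34.3]
ee_rot: [0.726, -0.688, 0.0, -0.0]
contact_force: [1.4, 1.6, -3.8]
gripper_width: 8.9
```

>>> send_rows --translation '[[0, -1, 0], [0, -1, 0], [0, -1, 0], [0, -1, 0], [0, 0, 0]]' --dr '[[0, 0, 0], [0, 0, 0], [0, 0, 0], [0, 0, 0], [0, 0, 0]]' --grip '[5, 5, 5, 5, 5]'

```text
clock: 11.68
position: [621.0, -147.2, 34.3]
ee_rot: [0.726, -0.688, -0.0, 0.0]
contact_force: [-0.5, -0.4, -4.2]
gripper_width: 8.9
```

```bash
python3 - <<'E'
from h import *
im=arm.get_image('scene')[:,:,::-1];cv2.imwrite('pics/s7d.png',cv2.resize(im[270:340,250:350],None,fx=8,fy=8,interpolation=cv2.INTER_CUBIC))
print(arm.read_state()['contact_force'])
for t in ['tray','tray_handle','dock_home']:
        print(t,[(round(d['confidence'],2),[round(v) for v in d['xyz']]) for d in arm.place_of(t,'scene')])
E
```

```text
[ 0.14342431 -0.27802408 -4.15361213]
tray [(0.8, [173, -323, 2]), (0.75, [694, -141, 5]), (0.75, [414, 18, 0]), (0.64, [307, -503, -1]), (0.48, [644, -5, 146])]
tray_handle [(0.9, [209, -255, 60]), (0.87, [246, -548, 61]), (0.59, [623, -147, 63]), (0.18, [362, 422, -1])]
dock_home []
```

View pics/s7d.png

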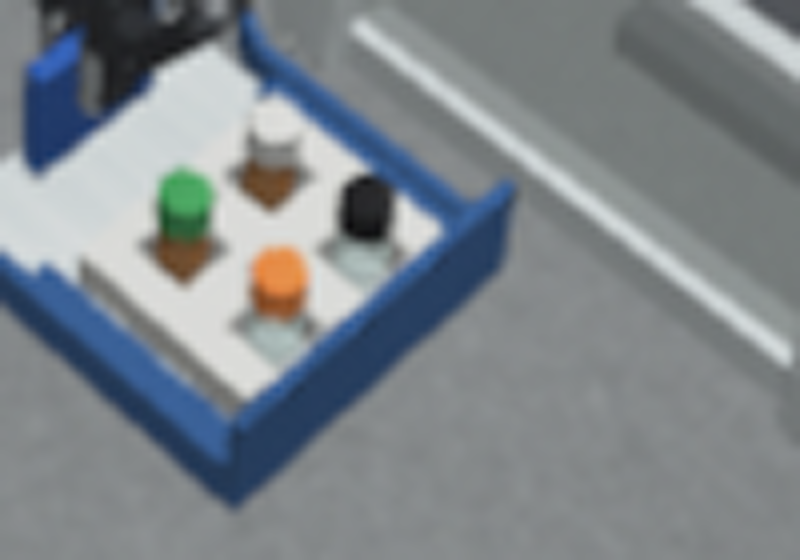

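>>> send_rows --translation '[[0, -1, 0], [0, -1, 0], [0, -1, 0], [0, -1, 0], [0, 0, 0]]' --dr '[[0, 0, 0], [0, 0, 0], [0, 0, 0], [0, 0, 0], [0, 0, 0]]' --grip '[5, 5, 5, 5, 5]'

```text
clock: 12.5
position: [621.1, -147.4, 33.9]
ee_rot: [0.726, -0.688, -0.003, 0.003]
contact_force: [-9.3, -1.1, 1.6]
gripper_width: 9.2
```

Contact with the stop at x 621. I'll relax the push, lower the handle and release.

>>> send_rows --translation '[[0, 2, 0], [0, 1, 1.5], [0, 0, 1.5], [0, 0, 1.5], [0, 0, 0]]' --dr '[[0, 0, 0], [0, 0, 0], [0, 0, 0], [0, 0, 0], [0, 0, 0]]' --grip '[5, 5, 5, 5, 5]'

```text
clock: 13.12
position: [621.0, -147.2, 30.4]
ee_rot: [0.726, -0.688, -0.001, 0.001]
contact_force: [-7.1, 0.8, 2.0]
gripper_width: 9.2
```

>>> send_rows --translation '[[0, 0, 0], [0, 0, 0], [0, 0, 0], [0, 0, 0], [0, 0, 0]]' --dr '[[0, 0, 0], [0, 0, 0], [0, 0, 0], [0, 0, 0], [0, 0, 0]]' --grip '[15, 25, 35, 40, 40]'

```text
clock: 13.75
position: [622.3, -147.1, 29.9]
ee_rot: [0.726, -0.688, 0.0, -0.0]
contact_force: [0.5, 0.3, -0.6]
gripper_width: 40.4
```

```bash
python3 - <<'E'
from h import *
im=arm.get_image('scene')[:,:,::-1];cv2.imwrite('pics/s8d.png',cv2.resize(im[270:340,250:350],None,fx=8,fy=8,interpolation=cv2.INTER_CUBIC))
im=arm.get_image('wrist')[:,:,::-1];cv2.imwrite('pics/w8.png',im)
E
```

```text
(no output)
```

View pics/s8d.png

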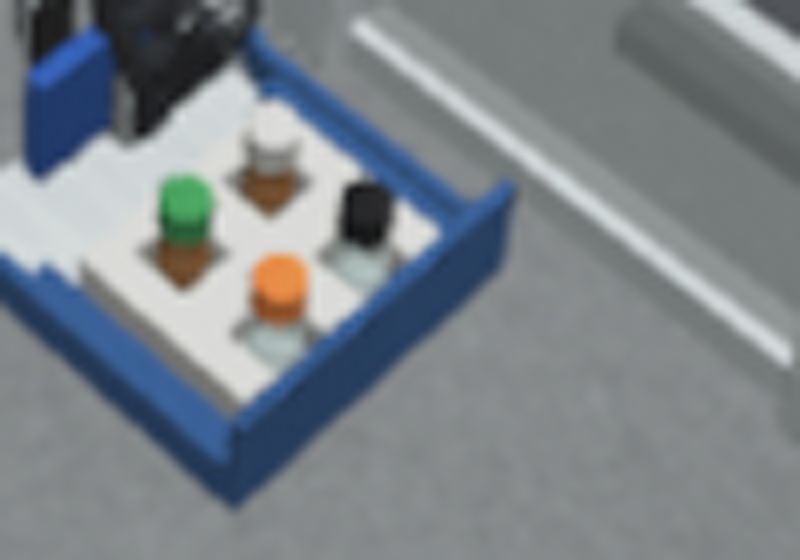

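View pics/w8.png

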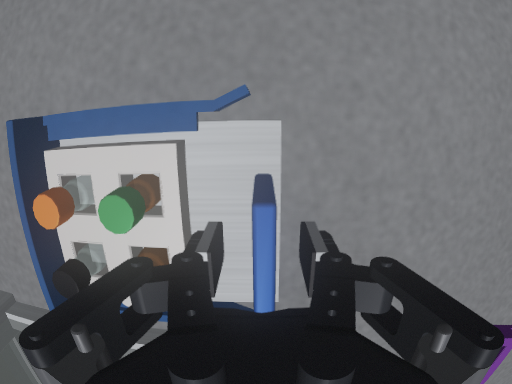

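The tray is flush, standing vials, and released. Going up and over to the knob.

>>> send_rows --translation '[[0, 0, -20], [0, 0, -45], [0, 0, -60], [0, 0, -60], [0, 0, -60]]' --dr '[[0, 0, 0], [0, 0, 0], [0, 0, 0], [0, 0, 0], [0, 0, 0]]' --grip '[40, 40, 40, 45, 45]'

```text
clock: 14.48
position: [621.6, -147.1, 276.9]
ee_rot: [0.726, -0.688, 0.0, -0.0]
contact_force: [1.7, 0.1, 0.1]
gripper_width: 44.9
```

```bash
python3 - <<'E'
from h import *
plan([637,54,290],183.3,5)
E
```

```text
[-40.0, -5.2, -2.6] [0, 0, np.float64(-0.05)]
[-40.0, -5.3, -2.6] [0, 0, np.float64(-0.05)]
[-40.0, -5.3, -2.6] [0, 0, np.float64(-0.05)]
[-40.0, -5.3, -2.6] [0, 0, np.float64(-0.05)]
[-40.0, -5.4, -2.6] [0, 0, np.float64(-0.05)]
tilt [ 0.  0. -1.] yaw0 -176.9 pos [ 621.6 -147.1  276.9]
```

>>> send_rows --translation '[[-20, -3, -5], [-45, -6, -5], [-50, -7, 0], [-50, -6, 0], [-35, -4, 0]]' --dr '[[0, 0, 0], [0, 0, 0], [0, 0, 0], [0, 0, 0], [0, 0, 0]]' --grip '[50, 50, 50, 50, 50]'

```text
clock: 15.1
position: [636.8, 56.4, 283.7]
ee_rot: [0.726, -0.687, -0.001, 0.0]
contact_force: [0.9, -1.1, 0.5]
gripper_width: 49.7
```

```bash
python3 - <<'E'
from h import *
s=arm.read_state();print(s['position'],s['joints'].round(2))
for c in ['scene','wrist','top']:
    im=arm.get_image(c);cv2.imwrite(f'pics/{c}9.png',im[:,:,::-1])
    for t in ['tray','dock_home','knob_top','knob','gate_hinge','gate_edge']:
        print(c,t,[(round(d['confidence'],2),[round(v) for v in d['xyz']]) for d in arm.place_of(t,c) if d['confidence']>.3])
E
```

```text
[636.76371895  56.40948741 283.7253715 ] [ 0.34  0.38  0.13 -0.   -1.32 -0.29]
scene tray [(0.96, [308, -500, 2]), (0.8, [413, 18, 5]), (0.66, [173, -322, 6]), (0.64, [697, -139, 3])]
scene dock_home [(0.95, [690, -144, -2])]
scene knob_top [(0.44, [635, 58, 230])]
scene knob [(0.62, [632, 55, 175])]
scene gate_hinge [(0.64, [622, 218, 193]), (0.52, [734, -163, 8])]
scene gate_edge [(0.69, [646, -3, 148])]
wrist tray [(0.64, [413, 18, 2]), (0.63, [695, -140, 0])]
wrist dock_home []
wrist knob_top [(0.9, [635, 53, 228])]
wrist knob [(0.85, [637, 54, 174])]
wrist gate_hinge [(0.48, [362, 421, -2])]
wrist gate_edge [(0.76, [636, -4, 158]), (0.39, [364, 423, -4])]
top tray [(0.92, [692, -147, -1]), (0.86, [303, -499, -2]), (0.69, [178, -325, 0]), (0.56, [412, 23, 0])]
top dock_home []
top knob_top []
top knob []
top gate_hinge [(0.8, [624, 218, 189])]
top gate_edge [(0.84, [639, -2, 150]), (0.57, [360, 418, 2])]
```

View pics/wrist9.png

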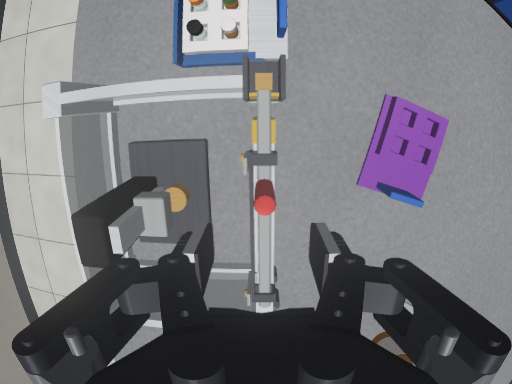

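View pics/scene9.png

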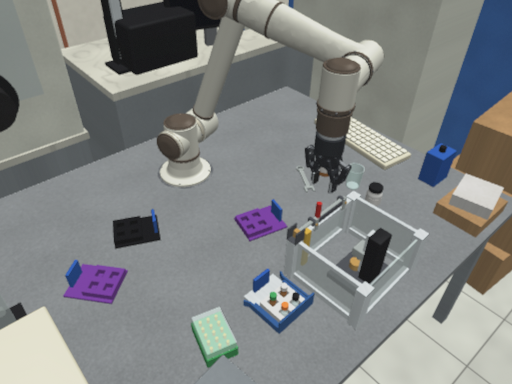

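The knob top at (265,204) lies between the fingers, and the tray at (230,10) in the wrist view sits in the dock. Descending to the knob.

>>> send_rows --translation '[[1, 0, 20], [1, 0, 20], [0, 0, 20], [0, 0, 14], [0, 0, 8]]' --dr '[[0, 0, 0], [0, 0, 0], [0, 0, 0], [0, 0, 0], [0, 0, 0]]' --grip '[50, 50, 50, 50, 50]'

```text
clock: 16.77
position: [637.2, 52.0, 202.1]
ee_rot: [0.726, -0.688, -0.0, 0.0]
contact_force: [0.3, 0.5, 0.6]
gripper_width: 49.8
```

```bash
python3 - <<'E'
from h import *
s=arm.read_state();print(s['position'],s['contact_force'])
for c in ['scene','wrist']:
    im=arm.get_image(c);cv2.imwrite(f'pics/{c}10.png',im[:,:,::-1])
im=cv2.imread('pics/scene10.png');cv2.imwrite('pics/s10c.png',cv2.resize(im[150:270,270:430],None,fx=5,fy=5,interpolation=cv2.INTER_CUBIC))
E
```

```text
[637.23589729  51.96157821 202.06617325] [0.28128018 0.5150952  0.5738387 ]
```

View pics/wrist10.png

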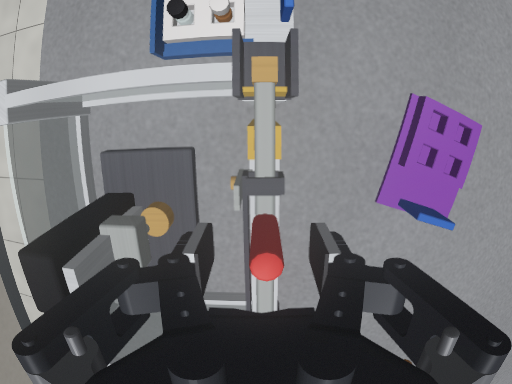

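View pics/s10c.png

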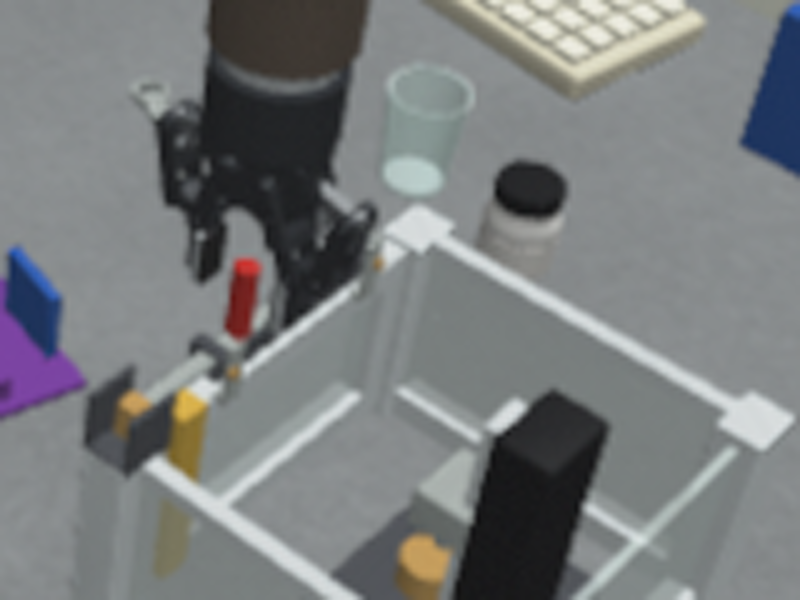

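>>> send_rows --translation '[[-1, 0, 0], [0, 0, 1], [0, 0, 0], [0, 0, 0], [0, 0, 0]]' --dr '[[0, 0, 0], [0, 0, 0], [0, 0, 0], [0, 0, 0], [0, 0, 0]]' --grip '[40, 28, 16, 10, 8]'

```text
clock: 17.5
position: [635.2, 52.8, 202.4]
ee_rot: [0.726, -0.688, -0.001, 0.002]
contact_force: [-6.6, 1.0, 4.2]
gripper_width: 14.2
```

```bash
python3 - <<'E'
from h import *
s=arm.read_state();print(s['position'],s['contact_force'],s['gripper_width'])
for c in ['scene','wrist']:
    im=arm.get_image(c);cv2.imwrite(f'pics/{c}11.png',im[:,:,::-1])
E
```

```text
[635.22757797  52.79501904 202.4288866 ] [-6.61819463  0.97717395  4.1958979 ] 14.226060347436471
```

View pics/wrist11.png

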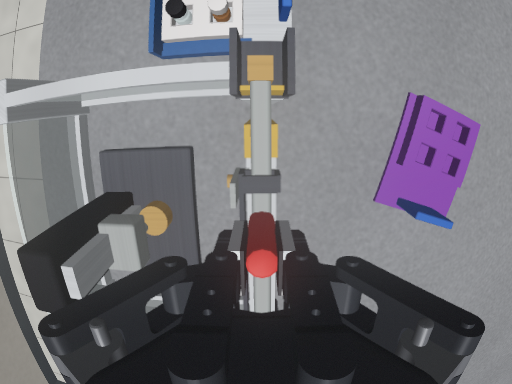

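The knob is gripped (width 14 mm). Lifting first, then drawing.

>>> send_rows --translation '[[0, 0, -3], [0, 0, -4], [0, 0, -4], [0, 0, -3], [0, 0, 0]]' --dr '[[0, 0, 0], [0, 0, 0], [0, 0, 0], [0, 0, 0], [0, 0, 0]]' --grip '[8, 8, 8, 8, 8]'

```text
clock: 18.23
position: [635.2, 52.8, 214.8]
ee_rot: [0.726, -0.688, -0.002, 0.002]
contact_force: [-6.3, -0.0, -2.8]
gripper_width: 14.2
```

```bash
python3 - <<'E'
from h import *
s=arm.read_state();print(s['position'],s['contact_force'],s['gripper_width'])
im=arm.get_image('wrist');cv2.imwrite('pics/w12.png',im[:,:,::-1])
im=arm.get_image('scene')[:,:,::-1];cv2.imwrite('pics/s12c.png',cv2.resize(im[150:270,270:430],None,fx=5,fy=5,interpolation=cv2.INTER_CUBIC))
E
```

```text
[635.23293999  52.83615067 214.78203712] [-6.31518606 -0.01690303 -2.77591186] 14.232462532710732
```

View pics/s12c.png

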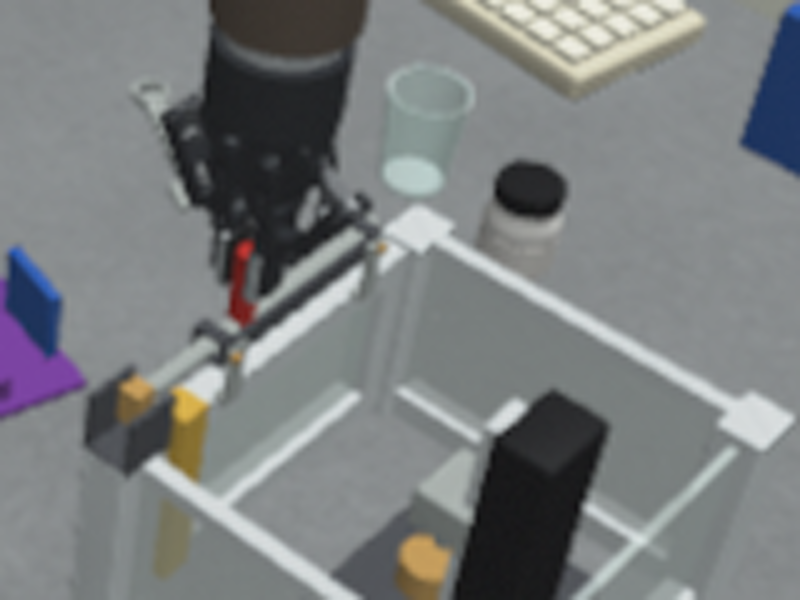

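View pics/w12.png

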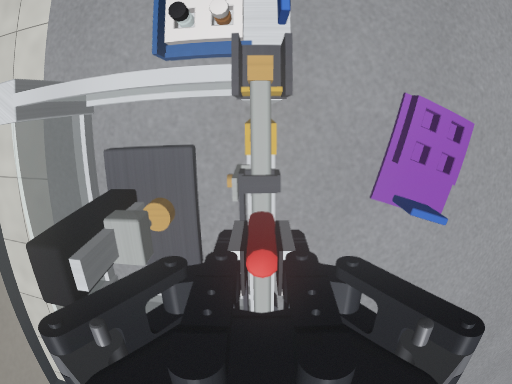

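The barrel is lifted about 12 mm with only its weight (3 N) on the tool. Now drawing.

>>> send_rows --translation '[[-2, 0, 0], [-4, 0, 0], [-6, 0, 0], [-6, 0, 0], [-6, 0, 0]]' --dr '[[0, 0, 0], [0, 0, 0], [0, 0, 0], [0, 0, 0], [0, 0, 0]]' --grip '[8, 8, 8, 8, 8]'

```text
clock: 18.95
position: [633.8, 75.7, 214.6]
ee_rot: [0.725, -0.688, -0.002, 0.003]
contact_force: [-5.9, -2.6, -2.1]
gripper_width: 14.0
```

>>> send_rows --translation '[[-4, 0, 0], [-3, 0, 0], [-2, 0, 0], [0, 0, 0], [0, 0, 0]]' --dr '[[0, 0, 0], [0, 0, 0], [0, 0, 0], [0, 0, 0], [0, 0, 0]]' --grip '[8, 8, 8, 8, 8]'

```text
clock: 19.58
position: [633.2, 85.0, 214.5]
ee_rot: [0.725, -0.688, -0.002, 0.003]
contact_force: [-6.4, -2.2, -2.6]
gripper_width: 13.8
```

```bash
python3 - <<'E'
from h import *
s=arm.read_state();print(s['position'],s['contact_force'],s['gripper_width'],s['joints'])
im=arm.get_image('wrist');cv2.imwrite('pics/w13.png',im[:,:,::-1])
im=arm.get_image('scene')[:,:,::-1];cv2.imwrite('pics/s13c.png',cv2.resize(im[150:270,270:430],None,fx=5,fy=5,interpolation=cv2.INTER_CUBIC))
E
```

```text
[633.18716111  84.96813765 214.51963634] [-6.42752108 -2.23123247 -2.57520421] 13.781632904220226 [ 3.85852274e-01  4.22911710e-01  2.51160956e-02 -8.05753183e-04
 -1.17988000e+00 -3.32873472e-01]
```

View pics/s13c.png

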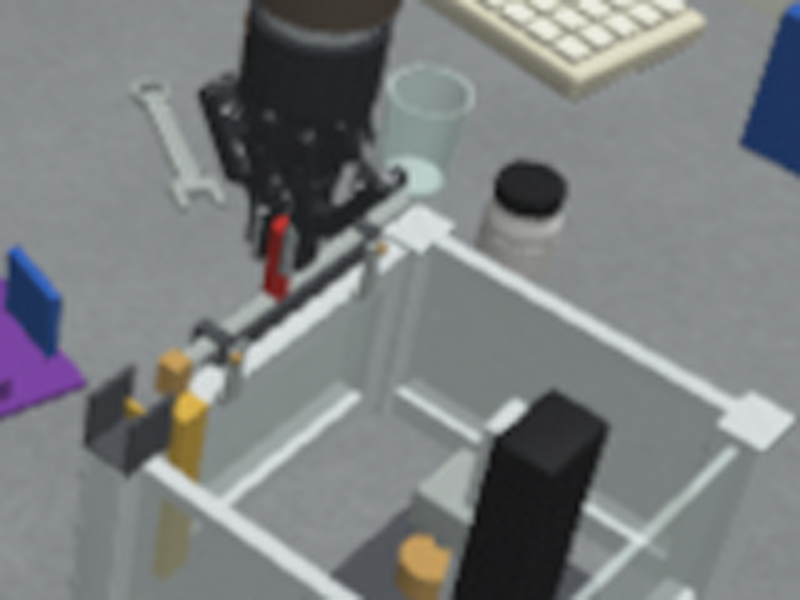

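View pics/w13.png

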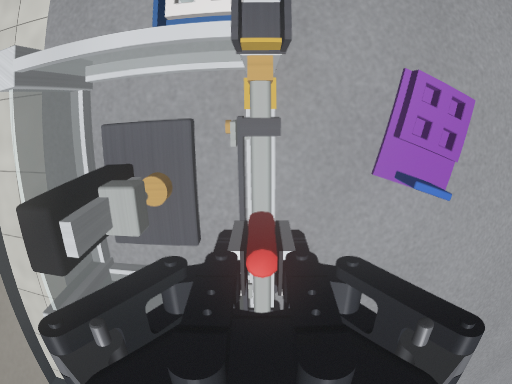

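Drawn 32 mm, and the brass head is clear of the keeper (scene crop (172,370)). Swinging along the arc about the hinge.

>>> send_rows --translation '[[0, 2.4, 0], [-0.1, 4.8, 0], [-0.1, 4.8, 0], [-0.1, 4.8, 0], [-0.1, 4.8, 0]]' --dr '[[0, 0, 1], [0, 0, 2.1], [0, 0, 2.1], [0, 0, 2.1], [0, 0, 2.1]]' --grip '[8, 8, 8, 8, 8]'

```text
clock: 20.3
position: [615.0, 86.2, 216.1]
ee_rot: [-0.667, 0.745, -0.001, 0.001]
contact_force: [1.4, -2.6, -2.9]
gripper_width: 13.9
```

```bash
python3 - <<'E'
from h import *
s=arm.read_state();print(s['position'],s['contact_force'],s['gripper_width'])
p=s['position'][:2]-np.array([624.5,217]);print(np.hypot(*p),np.arctan2(-p[0],-p[1])+.066)
im=arm.get_image('scene')[:,:,::-1];cv2.imwrite('pics/s14c.png',cv2.resize(im[150:270,270:430],None,fx=5,fy=5,interpolation=cv2.INTER_CUBIC))
E
```

```text
[615.04083207  86.21905886 216.10090792] [ 1.40267344 -2.62638927 -2.94825245] 13.886888022176691
131.1225778584851 0.13820260511992422
```

View pics/s14c.png

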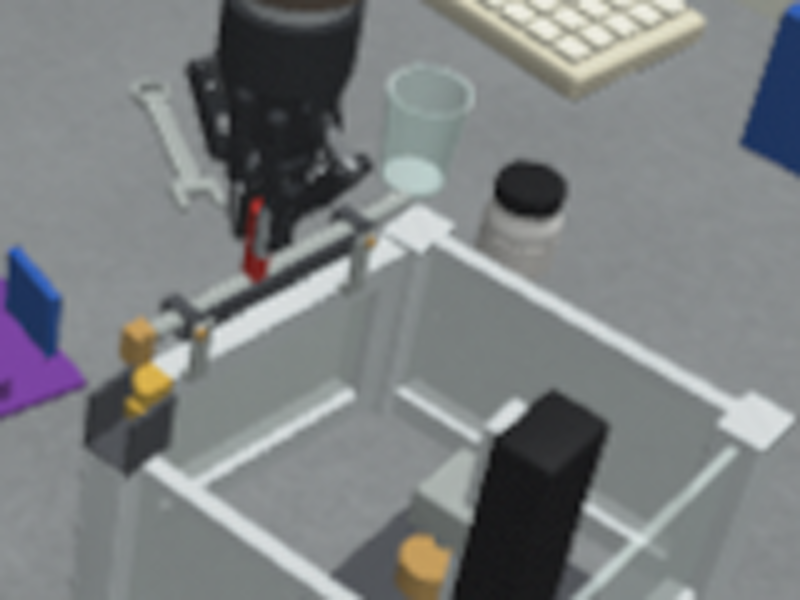

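>>> send_rows --translation '[[-0.2, 4.8, 0], [-0.2, 4.8, 0], [-0.2, 4.8, 0], [-0.2, 4.8, 0], [-0.2, 4.8, 0]]' --dr '[[0, 0, 2.1], [0, 0, 2.1], [0, 0, 2.1], [0, 0, 2.1], [0, 0, 2.1]]' --grip '[8, 8, 8, 8, 8]'

```text
clock: 20.98
position: [591.9, 91.7, 216.3]
ee_rot: [-0.596, 0.803, -0.001, 0.001]
contact_force: [3.2, -2.9, -2.6]
gripper_width: 14.0
```

>>> send_rows --translation '[[-0.1, 3, 0], [0, 2, 0], [0, 0, 0], [0, 0, 0], [0, 0, 0]]' --dr '[[0, 0, 1.5], [0, 0, 1], [0, 0, 0], [0, 0, 0], [0, 0, 0]]' --grip '[8, 8, 8, 8, 8]'

```text
clock: 21.6
position: [586.2, 93.6, 216.0]
ee_rot: [-0.578, 0.816, -0.0, 0.0]
contact_force: [2.4, -3.2, -2.4]
gripper_width: 13.8
```

```bash
python3 - <<'E'
from h import *
s=arm.read_state();print(s['position'],s['contact_force'],s['gripper_width'],abs(s['joint_vel']).max())
p=s['position'][:2]-np.array([624.5,217]);print(np.hypot(*p),np.arctan2(-p[0],-p[1])+.066)
im=arm.get_image('top')[:,:,::-1];cv2.imwrite('pics/t15.png',cv2.resize(im[60:220,160:380],None,fx=3.6,fy=3.6,interpolation=cv2.INTER_CUBIC))
im=arm.get_image('scene')[:,:,::-1];cv2.imwrite('pics/s15c.png',cv2.resize(im[150:340,220:430],None,fx=3.1,fy=3.1,interpolation=cv2.INTER_CUBIC))
for t in ['tray','gate_edge','knob_top','bolt_head','beaker','jar','reagent','tipbox','wrench']:
  for c in ['scene','top']:
    print(c,t,[(round(d['confidence'],2),[round(v) for v in d['xyz']]) for d in arm.place_of(t,c) if d['confidence']>.3])
E
```

```text
[586.19739041  93.5602177  215.95014423] [ 2.37504123 -3.18658645 -2.36362355] 13.806420020848897 0.0028208799875340754
129.24577268287982 0.3668737663855881
scene tray [(0.89, [173, -323, 1]), (0.86, [694, -143, 3]), (0.73, [416, 16, -1]), (0.61, [306, -505, 0])]
top tray [(0.88, [696, -146, 0]), (0.72, [176, -325, 0]), (0.71, [414, 22, 0]), (0.67, [304, -497, 0])]
scene gate_edge [(0.67, [566, 8, 147]), (0.47, [486, 443, -2])]
top gate_edge [(0.66, [562, 9, 148])]
scene knob_top [(0.45, [590, 96, 242])]
top knob_top [(0.48, [674, -356, 2])]
scene bolt_head [(0.55, [561, 9, 188]), (0.4, [595, 424, -2])]
top bolt_head [(0.43, [562, 7, 188])]
scene beaker [(0.95, [485, 441, -2])]
top beaker [(0.54, [490, 437, 1])]
scene jar [(0.89, [594, 425, -2])]
top jar [(0.69, [593, 423, 3])]
scene reagent [(0.73, [627, 218, 190]), (0.45, [364, 422, -2])]
top reagent [(0.76, [362, 419, -2])]
scene tipbox [(0.83, [670, -351, 3])]
top tipbox [(0.69, [676, -357, 3]), (0.5, [360, 416, 1])]
scene wrench [(0.48, [334, 328, 0])]
top wrench [(0.51, [340, 331, 1])]
```

View pics/s15c.png

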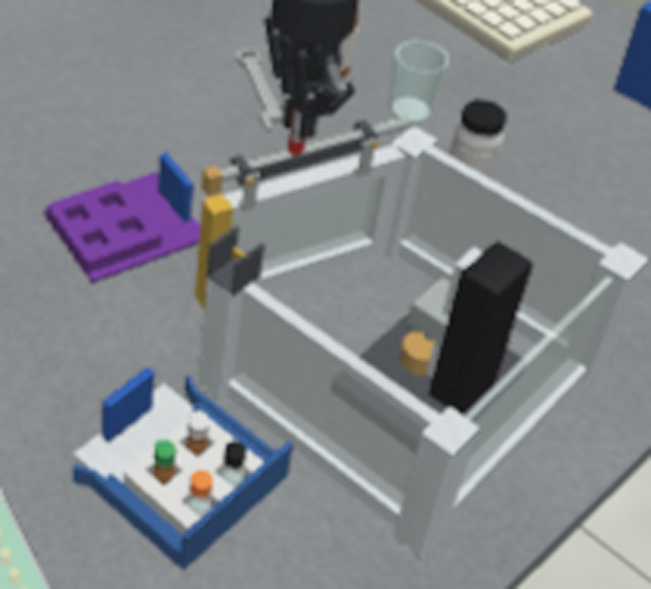

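View pics/t15.png

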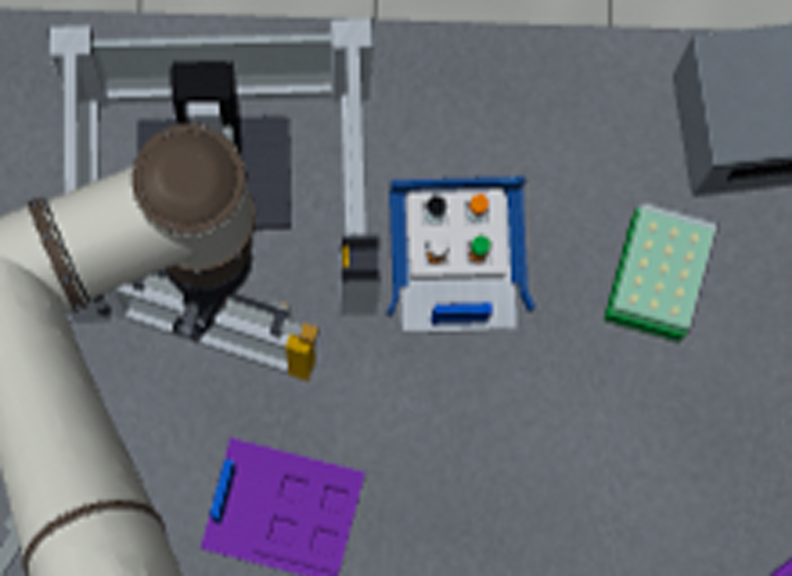

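>>> send_rows --translation '[[0, 0, 0], [0, 0, 0], [0, 0, 0], [0, 0, 0], [0, 0, 0]]' --dr '[[0, 0, 0], [0, 0, 0], [0, 0, 0], [0, 0, 0], [0, 0, 0]]' --grip '[8, 8, 8, 8, 8]'

```text
clock: 23.22
position: [585.9, 93.6, 215.8]
ee_rot: [-0.578, 0.816, -0.0, 0.0]
contact_force: [4.4, -0.3, -3.0]
gripper_width: 13.9
```

```bash
python3 - <<'E'
from bench import arm
s=arm.read_state();print(s['position'],s['contact_force'],s['gripper_width'],abs(s['joint_vel']).max())
print(arm.job_done())
E
```

```text
[585.91195254  93.63332856 215.84285695] [ 4.4032313  -0.25892911 -2.95470933] 13.856027258744213 0.0015873228570079197
the job is handed in; nothing more can be done
None
```

I finished the job and handed it in at about 23 s of the 62 s allowed; the system gives no verdict, so the result rests on my own checks below.

**What I did:** I slid the tray into the blue dock until it met the end stop (about 9 N), lowered the handle and let go. I then lifted the red knob about 12 mm, drew the bolt about 32 mm with the gate shut, swung the gate open and held it there.

**Last checks:**
- **Tray:** it looks flush against the end stop and all four vials are standing. Position estimates ranged from (692, -147) to (697, -139) mm, against about (690, -144) for the dock. That is mostly within the roughly 4 mm networks; one reading differs by 7 mm lengthwise. I relied on the felt stop contact instead.
- **Gate:** about 0.35 rad open measured from the stile, and about 0.37 rad from the tool position. The arm was still.
- **Bolt:** drawn at least 32 mm, with the brass head clear of the keeper.
- **Knob:** still gripped, fingers 14 mm apart. The tool feels about 5 N, near the spring pull and knob weight I expected. I did not measure the finger pressure itself.
- **Other things on the bench:** the detected positions of the beaker, jar, bottle, wrench and green box agree with the start to within measurement error.

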